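Find the storage box with the stiff lid hinge

TASK

One of the three storage boxes on the desk has a lid hinge that has gone stiff and binds: swing the lids by their handles to feel which one it is, and leave that lid standing well open (more than half-way up) by itself, ready for oiling, with the other two boxes shut. Lower the free lids by hand, so that no lid bangs shut, and leave the mug, jar and bottle where they are.

Things in the scene. Friction and masses are not known exactly. Their poses are not given: they have to be found in the camera images.
- box_a: One of three storage boxes of identical look, fixed to the desk: plywood, 160 x 160 mm, 90 mm high, with a wooden lid 10 mm thick (166 x 166 mm) and a steel bar handle on the lid near its front edge. Origin: centre of the underside; its x axis points from the front edge to the hinge side (away from the robot, give or take the yaw), y along the hinge, z up.
- hinge_a (a point): Point on the hinge axis of box_a's lid, at the middle of the rear top edge of the box: 80 mm behind the box's centre, 90 mm above the desk; the axis runs along the box's y. The point's axes are the box's.
- handle_a (a point): Middle of the handle bar of box_a's lid; moves with the lid. The bar is round, 12 mm thick, 90 mm long between its two posts, parallel to the hinge, its centre 40 mm above the lid's top face and 23 mm behind the lid's front edge. With the lid shut it is 140 mm above the desk and 142 mm in front of the hinge axis (50 mm above it).
- lid_a (a joint): Angle of box_a's lid: 0 shut (all start so), grows as the front edge is lifted, stop at 1.2 rad. Lids weigh 0.2 to 0.5 kg, unequal: a heavy lid is not a stiff one. Two hinges are free: 1 to 4 N at the handle, up or down; let go, the lid falls shut. One is stiff (about 1.1 N m: 7 to 8 N of drag at the handle each way): it must be pushed down too, and stays where left.
- box_b: Another of three storage boxes of identical look, fixed to the desk: plywood, 160 x 160 mm, 90 mm high, with a wooden lid 10 mm thick (166 x 166 mm) and a steel bar handle on the lid near its front edge. Origin: centre of the underside; its x axis points from the front edge to the hinge side (away from the robot, give or take the yaw), y along the hinge, z up.
- hinge_b (a point): Point on the hinge axis of box_b's lid, at the middle of the rear top edge of the box: 80 mm behind the box's centre, 90 mm above the desk; the axis runs along the box's y. The point's axes are the box's.
- handle_b (a point): Middle of the handle bar of box_b's lid; moves with the lid. The bar is round, 12 mm thick, 90 mm long between its two posts, parallel to the hinge, its centre 40 mm above the lid's top face and 23 mm behind the lid's front edge. With the lid shut it is 140 mm above the desk and 142 mm in front of the hinge axis (50 mm above it).
- lid_b (a joint): Angle of box_b's lid: 0 shut (all start so), grows as the front edge is lifted, stop at 1.2 rad. Lids weigh 0.2 to 0.5 kg, unequal: a heavy lid is not a stiff one. Two hinges are free: 1 to 4 N at the handle, up or down; let go, the lid falls shut. One is stiff (about 1.1 N m: 7 to 8 N of drag at the handle each way): it must be pushed down too, and stays where left.
- box_c: The third of three storage boxes of identical look, fixed to the desk: plywood, 160 x 160 mm, 90 mm high, with a wooden lid 10 mm thick (166 x 166 mm) and a steel bar handle on the lid near its front edge. Origin: centre of the underside; its x axis points from the front edge to the hinge side (away from the robot, give or take the yaw), y along the hinge, z up.
- hinge_c (a point): Point on the hinge axis of box_c's lid, at the middle of the rear top edge of the box: 80 mm behind the box's centre, 90 mm above the desk; the axis runs along the box's y. The point's axes are the box's.
- handle_c (a point): Middle of the handle bar of box_c's lid; moves with the lid. The bar is round, 12 mm thick, 90 mm long between its two posts, parallel to the hinge, its centre 40 mm above the lid's top face and 23 mm behind the lid's front edge. With the lid shut it is 140 mm above the desk and 142 mm in front of the hinge axis (50 mm above it).
- lid_c (a joint): Angle of box_c's lid: 0 shut (all start so), grows as the front edge is lifted, stop at 1.2 rad. Lids weigh 0.2 to 0.5 kg, unequal: a heavy lid is not a stiff one. Two hinges are free: 1 to 4 N at the handle, up or down; let go, the lid falls shut. One is stiff (about 1.1 N m: 7 to 8 N of drag at the handle each way): it must be pushed down too, and stays where left.
- mug_mid (a point): White ceramic mug, 76 mm wide, 90 mm high, bystander; point on its axis half-way up.
- jar_mid (a point): Amber glass jar, 72 mm wide, 100 mm high, bystander; point on its axis half-way up.
- lotion_mid (a point): White plastic bottle, 56 mm wide, 140 mm high, bystander; point on its axis half-way up.
There are look-alikes about, which are no part of the job. What is shaped like the box_a but yellow is not meant.

How it is judged (in metres and radians):
At the end, for the whole second after the job is handed in: One lid (only the stiff one can) stands by itself at more than 0.6 rad (the stop is at 1.2 rad), the other two are shut to within 0.06 rad, and all three are at rest (((value of joint lid_a above 0.6 rad and value of joint each of lid_b, lid_c below 0.06 rad) or (value of joint lid_b above 0.6 rad and value of joint each of lid_a, lid_c below 0.06 rad) or (value of joint lid_c above 0.6 rad and value of joint each of lid_a, lid_b below 0.06 rad)) and velocity of joint lid_a between -0.05 and 0.05 rad/s and velocity of joint lid_b between -0.05 and 0.05 rad/s and velocity of joint lid_c between -0.05 and 0.05 rad/s); the robot touches nothing.
It fails at once if a lid bangs shut (falls faster than 3 rad/s, as it does when let go with its front edge more than about 10 mm up) (velocity of joint any of lid_a, lid_b, lid_c below -3 rad/s).
It fails at once if the mug, jar or bottle is pushed more than 30 mm or knocked over (distance of any of mug_mid, jar_mid, lotion_mid from where it was at the start of the episode above 0.03 m or angle between any of mug_mid, jar_mid, lotion_mid's own z axis and vertical above 0.5 rad).
It also fails if it takes over 67 s, if anything falls off the work surface, if the arm or the gripper's body presses on something with over 40 N, if the wrist force passes 120 N, or if a joint passes its speed limit or range.

ROBOT

A 6-joint arm with a two-finger parallel gripper is mounted at the origin on the work surface. World frame = base frame: x ahead of the robot, y to its left, z up, the work surface at z = 0. Lengths are in mm, angles in degrees, forces in N, time in s.
With the tool pointing down it reaches from about 275 to 825 mm from the base axis. Payload 4.9 kg.
Tool frame: the origin (TCP) lies midway between the tips of the shut fingers; the grasp point (between the pads) lies behind it (manip.hold_point_z is the z of the grasp point in the tool frame, in mm); z points along the fingers, y is the line along which they close (so a half turn about z gives the same grasp; the last joint's range is limited). The gripper opens to 85 mm and grips with 20 to 120 N. Pads are 22 mm wide; open, the fingers measure 114 mm over their backs; the gripper's body (76 mm by 85 mm) begins 54 mm behind the grasp point. The pads swing forward as they close: fully open they stand 13 mm farther back than shut.
Start: joints at [-81.028, 18.69, -11.035, 60.275, 0, 82.311], TCP at [157.707, -526.922, 231.281] pointing down, gripper open.
Joint ranges: [-152.03, 152.03], [-55.5, 102.48], [-74.3, 77.21], [-110.64, 120.58], [-84.22, 78.4], [-180, 180]. Speed limits (degrees/s): [147.25, 147.25, 180, 180, 180, 180].

INTERFACE

Orientations are given as [roll, pitch, yaw] about the fixed x, y, z axes, in that order (R = Rz(yaw) Ry(pitch) Rx(roll)).
In Python, from cell import manip, imaging gives the robot as it stands. The module is installed in compiled form; this text tells all that it offers.
- The arm moves only by the tool servo_tool, never from a script. Its argument "deltas" is a list of rows, each a list of 3 entries, a list of its own where there are three numbers: the opening, from -1 (shut) to 1 (fully open), so that 0 is half open, then the shift along the tool's x, y, z each as a share of 30 mm, from -1 to 1, then the turn about the tool's z as a share of 0.12 rad, from -1 to 1. A call has 1 to 20 rows; each row shifts and turns the commanded pose from where the row before left it, along the tool's axes as they then stand; what a row does not reach is not made up. A row lasts 1/10 s, in which the tool goes at most 50 mm and 8.59 degrees, less where a joint would pass 70% of its speed; a pose out of reach is approached as far as the arm can. A call with a number of a shift or a turn outside -1 to 1 is refused whole. A call with a gripper value outside its range is refused whole. The fingers move at their own pace and stop on an object; "force" is the grip in N (left out, the last holds). Time passes only in rows, so rows that do not move let the fingers close. It gives the time, the measured TCP pose, the force, the opening and the grip force at its end, in the units of the state.
- manip.sense(): the state, without advancing time (a new reading comes with each control period).
- imaging.camera(name): name is "scene" or "top"; returns a dict with "image" (480x640x3 uint8, red, green, blue), "z_map" (480x640 float32, mm along the optical axis (not along the pixel's ray), 0 where there is no reading), "vfov" (degrees; the focal length in pixels is half the picture's height over the tangent of half this angle, whatever the lens; pixels are square), "cx", "cy" (the principal point, pixels), "world_from_camera" (4x4, takes a point from camera to world coordinates). Camera axes: x right, y up, looking along -z (the intrinsics and any distortion apply to the point x, -y, -z); pixel columns grow to the right and rows downward; lengths in mm; the calibration is good to about 2 mm. A picture is of the moment at which its call begins.
- manip.job_done(): hands the job in; it is judged then, once.
The state is a dict: "time_s": time; "joints": joint angles; "joint_velocities": joint speeds; "joint_efforts": joint torques, N m; "tcp_pos": TCP position; "orientation": TCP orientation; "wrist_force": force on the tool from outside, world axes, zero at the start; "wrist_torque": the same for the moment, N m; "grip_width": finger opening in mm; "grip_force": force on a finger pad.
Only numpy, scipy, OpenCV 4.12 (cv2) and the standard library are available. Lean on these libraries where they do the work, as an engineer would, in place of code of your own. Each camera call takes 0.05 s, during which the arm holds its last target. There are 200 camera calls.

## Working session

There is one attempt and no reset: what is moved stays moved. The work goes in short steps, Python scripts to look and compute and a tool call to move; the robot and the scene stay as the last step left them, time stands still between calls to the robot, and variables do not carry over. Pictures are saved under pics/ and viewed, at most 10 in all, crops included, and the job is handed in when it is done.

Besides the shell and the picture viewer there is one more tool, called after "Emit:" by a JSON object that holds its "method" and its "body", one argument or row to a line. servo_tool: Moves the arm, as the interface text tells. Its arguments: {"type":"object","properties":{"deltas":{"type":"array","items":{"type":"array"}},"force":{"type":"number"}},"required":["deltas"]}

```bash
mkdir -p pics; cat > h.py <<'E'
import numpy as np, cv2
from cell import manip, imaging
def cloud(c):
    f=240/np.tan(np.radians(c["vfov"]/2)); z=c["z_map"]
    v,u=np.mgrid[0:480,0:640]
    P=np.stack([(u-c["cx"])/f*z,-(v-c["cy"])/f*z,-z,np.ones_like(z)],-1)
    W=(P@np.array(c["world_from_camera"]).T)[...,:3]; W[z==0]=np.nan
    return W
E
python3 - <<'E'
from h import *
a=imaging.camera("scene");b=imaging.camera("top")
for n,c in(("scene",a),("top",b)):
    cv2.imwrite(f"pics/{n}0.png",c["image"][...,::-1]); print(n,[k for k in c],c["vfov"],c["cx"],c["cy"]); print(np.round(c["world_from_camera"],3))
    np.savez(f"{n}0.npz",W=cloud(c),im=c["image"])
print(manip.sense(),manip.hold_point_z)
E
```

```text
scene ['image', 'z_map', 'vfov', 'cx', 'cy', 'world_from_camera'] 42.648699774270085 318.7920421497753 238.5180410282194
[[ 7.61000e-01 -3.68000e-01  5.35000e-01  1.28607e+03]
 [ 6.49000e-01  4.06000e-01 -6.44000e-01 -8.84679e+02]
 [ 2.00000e-02  8.37000e-01  5.47000e-01  8.53956e+02]
 [ 0.00000e+00  0.00000e+00  0.00000e+00  1.00000e+00]]
top ['image', 'z_map', 'vfov', 'cx', 'cy', 'world_from_camera'] 44.557010003499656 321.5063340336662 237.72771608998247
[[-1.600000e-02  9.850000e-01 -1.690000e-01  3.154130e+02]
 [-1.000000e+00 -1.500000e-02  9.000000e-03  1.745000e+00]
 [ 7.000000e-03  1.690000e-01  9.860000e-01  1.547304e+03]
 [ 0.000000e+00  0.000000e+00  0.000000e+00  1.000000e+00]]
{'time_s': 0.1, 'joints': array([-8.10278973e+01,  1.87276315e+01, -1.10847694e+01,  6.02749821e+01,
       -3.10618740e-04,  8.23108371e+01]), 'joint_velocities': array([-0.02230986, -0.0967828 ,  0.06792852,  0.04980691,  0.08243888,
        0.0515091 ]), 'joint_efforts': array([ 1.23686190e-03, -4.44238043e+01,  2.63038230e+01,  7.86323362e-03,
       -9.15290116e-06,  1.64388797e-05]), 'tcp_pos': array([ 157.62076606, -526.39924276,  230.59298067]), 'orientation': array([-1.79913361e+02, -1.13839174e-02,  1.66612572e+01]), 'wrist_force': array([ 0.44797541,  0.67890159, -0.89488133]), 'wrist_torque': array([-0.06528332, -0.01064269,  0.0293434 ]), 'grip_force': 0.0, 'grip_width': 85.32354750921746} -18.700000000000003
```

View pics/scene0.png

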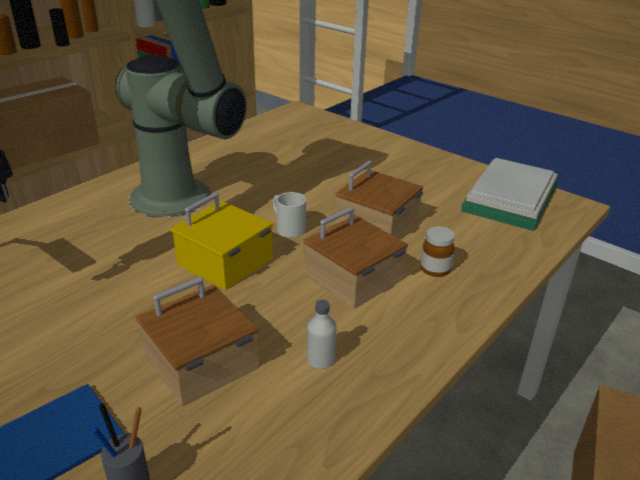

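View pics/top0.png

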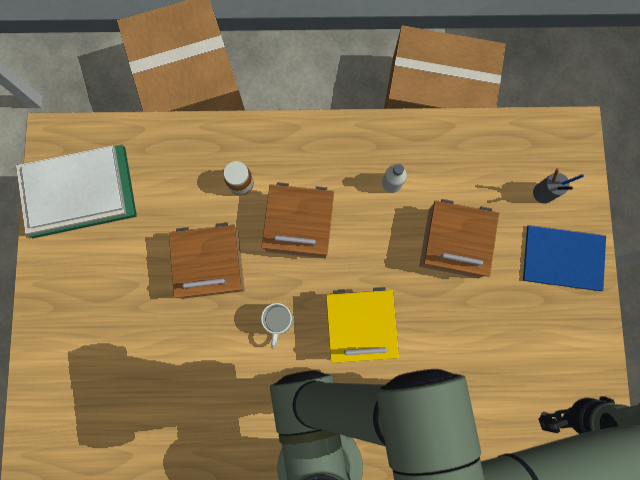

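The scene view shows three wooden boxes at about (196,330), (355,250) and (380,200), with a yellow look-alike at (223,240). In the top view the wooden ones are at (460,240), (298,220) and (205,260), and the yellow one at (362,325). The three wooden boxes fit the description. The yellow one is excluded by its colour.

```bash
cat > m.py <<'E'
from h import *
d=np.load("top0.npz");W=d["W"];im=d["im"]
for n,(u,v) in dict(L=(205,260),M=(298,220),R=(460,240)).items():
    m=np.zeros((480,640),bool);m[v-48:v+48,u-48:u+48]=1
    top=m&(abs(W[...,2]-100)<6); l,lab=cv2.connectedComponents(top.astype(np.uint8));top=lab==lab[v-5,u]
    P=W[top]; r=cv2.minAreaRect(P[:,:2].astype(np.float32))
    h=m&(W[...,2]>128)&(W[...,2]<160); H=W[h]; c=H.mean(0); hr=cv2.minAreaRect(H[:,:2].astype(np.float32))
    e=np.linalg.svd(H[:,:2]-c[:2])[2][0]; 
    print(n,"lid",np.round(r[0],1),np.round(r[1],1),round(r[2],1),"z",P[:,2].mean().round(1),"bar",np.round(hr[0],1),np.round(hr[1],1),"zmax",H[:,2].max().round(1),"bar yaw",np.degrees(np.arctan2(*e[::-1])).round(1))
    a=np.radians((r[2]+45)%90-45); q=np.array(r[0])-60*np.array([np.cos(a),np.sin(a)]); print("   yaw",np.degrees(a).round(1),"bar expected",q.round(1))
cv2.imwrite("pics/crop.png",cv2.resize(im[170:370,150:510,::-1],None,fx=2.2,fy=2.2))
E
python3 m.py
```

```text
L lid [515.4 281.8] [174.  166.5] 6.2 z 99.0 bar [452.2 274.9] [ 12.4 102.4] zmax 150.6 bar yaw 96.0
   yaw 6.2 bar expected [455.7 275.3]
M lid [617.3  47. ] [166.1 173.4] 83.3 z 98.7 bar [554.4  54.5] [101.1  12.4] zmax 149.9 bar yaw 83.1
   yaw -6.7 bar expected [557.7  54. ]
R lid [ 562.8 -364.7] [166.5 174.2] 77.8 z 98.4 bar [ 501.4 -351.5] [99.5 13. ] zmax 152.3 bar yaw 78.2
   yaw -12.2 bar expected [ 504.1 -352. ]
```

View pics/crop.png

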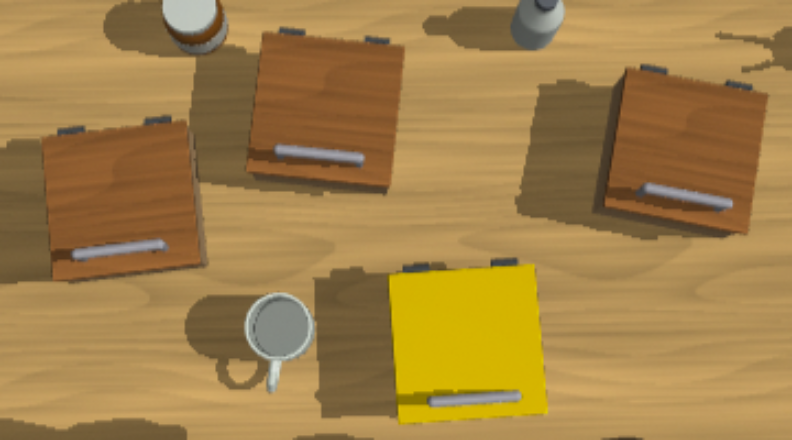

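The crop confirms it: three wooden lids with bars on the robot side and hinges away from it. I'll start with the right-hand box (R), turning first and then moving over it.

Emit:
{"method": "servo_tool", "body": {
  "deltas": [
    [0.2,[0,0,0],-0.99],
    [0.2,[0,0,0],-0.99],
    [0.2,[0,0,0],-0.99],
    [0.2,[0,0,0],-0.99],
    [0.2,[0,0,0],-0.99],
    [0.2,[0,0,0],-0.99],
    [0.2,[0,0,0],-0.99],
    [0.2,[0,0,0],-0.99],
    [0.2,[0,0,0],-0.97],
    [0.2,[0,0,0],0]
  ],
  "force": 35
}}

```text
time_s: 1.1
tcp_pos: [157.7, -526.6, 230.9]
orientation: [-180.0, -0.1, 77.8]
wrist_force: [-0.4, 0.6, -0.2]
grip_width: 51.3
grip_force: 0.0
```

Emit:
{"method": "servo_tool", "body": {
  "deltas": [
    [0.2,[0.58,0.715,0],0],
    [0.2,[0.58,0.715,0],0],
    [0.2,[0.58,0.715,0],0],
    [0.2,[0.58,0.715,0],0],
    [0.2,[0.58,0.715,0],0],
    [0.2,[0.58,0.715,0],0],
    [0.2,[0.58,0.715,0],0],
    [0.2,[0.58,0.715,0],0],
    [0.2,[0.58,0.715,0],0],
    [0.2,[0.58,0.715,0],0],
    [0.2,[0.58,0.715,0],0],
    [0.2,[0.58,0.715,0],0],
    [0.2,[0.58,0.715,0],0],
    [0.2,[0.58,0.715,0],0],
    [0.2,[0,0,0],0],
    [0.2,[0,0,0],0]
  ]
}}

```text
time_s: 2.7
tcp_pos: [502.8, -351.9, 230.7]
orientation: [-179.9, -0.0, 77.8]
wrist_force: [-0.5, -0.3, -0.2]
grip_width: 51.0
grip_force: 0.0
```

Emit:
{"method": "servo_tool", "body": {
  "deltas": [
    [0.2,[0,0,0.73],0],
    [0.2,[0,0,0.73],0],
    [0.2,[0,0,0.73],0],
    [0.2,[0,0,0.73],0],
    [0.2,[0,0,0.73],0],
    [0.2,[0,0,0],0],
    [-1,[0,0,0],0],
    [-1,[0,0,0],0],
    [-1,[0,0,0],0],
    [-1,[0,0,0],0],
    [-1,[0,0,0],0],
    [-1,[0,0,0],0]
  ],
  "force": 35
}}

```text
time_s: 3.9
tcp_pos: [503.7, -353.4, 123.4]
orientation: [179.8, 0.1, 77.8]
wrist_force: [1.2, -0.8, 5.8]
grip_width: 10.9
grip_force: 34.4
```

Emit:
{"method": "servo_tool", "body": {
  "deltas": [
    [-1,[0,0.036,-0.086],0],
    [-1,[0,0.036,-0.086],0],
    [-1,[0,0.036,-0.086],0],
    [-1,[0,0.038,-0.086],0],
    [-1,[0,0.038,-0.086],0],
    [-1,[0,0.04,-0.086],0],
    [-1,[0,0.04,-0.086],0],
    [-1,[0,0.04,-0.086],0]
  ]
}}

```text
time_s: 4.7
tcp_pos: [510.0, -354.6, 139.8]
orientation: [-179.7, 0.0, 77.7]
wrist_force: [2.3, -4.9, -13.1]
grip_width: 10.7
grip_force: 34.0
```

Emit:
{"method": "servo_tool", "body": {
  "deltas": [
    [-1,[0,-0.04,0.086],0],
    [-1,[0,-0.04,0.086],0],
    [-1,[0,-0.04,0.086],0],
    [-1,[0,-0.038,0.086],0]
  ]
}}

```text
time_s: 5.1
tcp_pos: [507.4, -354.1, 133.5]
orientation: [179.9, 0.1, 77.8]
wrist_force: [-1.9, -2.4, 6.6]
grip_width: 10.6
grip_force: 35.9
```

```bash
python3 -c "
from h import *
s=manip.sense();print(s['wrist_force'],s['wrist_torque'],s['tcp_pos'])"
```

```text
[-1.89408291 -2.37955711  6.63294217] [-0.39586533  0.20371032  0.08643419] [ 507.43248534 -354.07442491  133.49355275]
```

Pushing up takes about 13 N and pushing down about 7 N, which suggests stiff. To check it safely, I'll let go at about 5 mm and see whether the lid stays.

Emit:
{"method": "servo_tool", "body": {
  "deltas": [
    [-1,[0,-0.038,0.086],0],
    [-1,[0,-0.036,0.07],0],
    [-1,[0,0,0],0],
    [-0.4,[0,0,0],0],
    [-0.4,[0,0,0],0],
    [-0.4,[0,0,0],0],
    [-0.4,[0,0,0],0]
  ]
}}

```text
time_s: 5.8
tcp_pos: [504.7, -352.4, 127.0]
orientation: [-180.0, -0.0, 77.8]
wrist_force: [-0.2, -0.2, -0.5]
grip_width: 25.7
grip_force: 0.0
```

```bash
cat > lid.py <<'E'
from h import *
import sys
c=imaging.camera("scene");W=cloud(c);im=c["image"];W0=np.load("scene0.npz")["W"]
print(manip.sense()["time_s"])
for n,(p,y) in dict(L=((515.4-3*.99,281.8),6.1),M=((617.3-3,47.4),-6.8),R=((562.8-3,-364.1),-12.2)).items():
    a=np.radians(y);ex=np.array([np.cos(a),np.sin(a)]);ey=np.array([-ex[1],ex[0]])
    for Z,t in((W0,"before"),(W,"now")):
        q=Z[...,:2]-p;x=q@ex;yy=q@ey
        m=(abs(yy)<75)&(abs(x)<75)&(Z[...,2]>90)&(Z[...,2]<115) if t=="before" else m
        if t=="before": m0=m
        x=x[m0];z=Z[...,2][m0];k=np.isfinite(z)&(abs(z-100)<15)&(abs(x)<90)
        # slope of the lid's plane across box x
        b=np.polyfit(x[k],z[k],1); r=abs(z[k]-np.polyval(b,x[k]))<4; b=np.polyfit(x[k][r],z[k][r],1)
        print(n,t,"tilt rad",round(-b[0],4),"z mid",round(b[1],1),k.sum())
cv2.imwrite("pics/now.png",im[...,::-1])
E
python3 lid.py
```

```text
5.85
L before tilt rad 0.0014 z mid 100.6 1622
L now tilt rad 0.0003 z mid 100.7 1605
M before tilt rad 0.003 z mid 100.5 2475
M now tilt rad 0.0005 z mid 100.4 2462
R before tilt rad 0.0019 z mid 100.4 4374
R now tilt rad 0.0354 z mid 103.3 4335
```

R stays at 0.035 rad with the gripper off it, so it is the stiff lid. I'll regrip and swing it up to about 0.9 rad.

Emit:
{"method": "servo_tool", "body": {
  "deltas": [
    [-1,[0,0,0],0],
    [-1,[0,0,0],0],
    [-1,[0,0,0],0],
    [-1,[0,0,0],0]
  ],
  "force": 50
}}

```text
time_s: 6.25
tcp_pos: [505.6, -352.8, 127.4]
orientation: [179.9, -0.0, 77.8]
wrist_force: [5.0, -0.2, -2.5]
grip_width: 9.9
grip_force: 48.7
```

Emit:
{"method": "servo_tool", "body": {
  "deltas": [
    [-1,[0,0.06,-0.14],0],
    [-1,[0,0.06,-0.14],0],
    [-1,[0,0.118,-0.222],0],
    [-1,[0,0.118,-0.222],0],
    [-1,[0,0.138,-0.208],0],
    [-1,[0,0.138,-0.208],0],
    [-1,[0,0.16,-0.195],0],
    [-1,[0,0.16,-0.195],0],
    [-1,[0,0.178,-0.177],0],
    [-1,[0,0.178,-0.177],0]
  ]
}}

```text
time_s: 7.25
tcp_pos: [541.4, -360.4, 184.1]
orientation: [-179.7, -0.0, 77.8]
wrist_force: [-6.4, 0.4, -9.9]
grip_width: 10.4
grip_force: 48.5
```

Emit:
{"method": "servo_tool", "body": {
  "deltas": [
    [-1,[0,0.193,-0.157],0],
    [-1,[0,0.193,-0.157],0],
    [-1,[0,0.21,-0.138],0],
    [-1,[0,0.21,-0.138],0],
    [-1,[0,0.222,-0.117],0],
    [-1,[0,0.222,-0.117],0],
    [-1,[0,0.233,-0.093],0],
    [-1,[0,0.233,-0.093],0],
    [-1,[0,0,0],0]
  ]
}}

```text
time_s: 8.15
tcp_pos: [592.0, -371.2, 218.2]
orientation: [-179.9, 0.1, 77.8]
wrist_force: [-10.7, 4.1, 7.4]
grip_width: 10.3
grip_force: 50.0
```

Emit:
{"method": "servo_tool", "body": {
  "deltas": [
    [-0.45,[0,0,0],0],
    [-0.45,[0,0,0],0],
    [-0.45,[0,0,0],0],
    [-0.45,[0,0,-0.2],0],
    [-0.45,[0,0,-0.5],0],
    [-0.45,[0,0,-0.8],0],
    [-0.45,[0,0,-0.9],0],
    [-0.45,[0,0,-0.9],0],
    [-0.45,[0,0,-0.9],0],
    [-0.45,[0,-0.9,0],0],
    [-0.45,[0,-0.9,0],0],
    [-0.45,[0,-0.9,0],0],
    [-0.45,[0,-0.9,0],0],
    [-0.45,[0,-0.9,0],0],
    [-0.45,[0,-0.9,0],0],
    [-0.45,[0,0,0],0],
    [-0.45,[0,0,0],0]
  ]
}}

```text
time_s: 9.85
tcp_pos: [435.4, -338.1, 341.3]
orientation: [179.9, 0.0, 77.8]
wrist_force: [-0.2, -1.0, -0.0]
grip_width: 23.3
grip_force: 0.0
```

```bash
python3 lid.py | grep -v R; python3 - <<'E'
from h import *
import time
for i in range(2):
    c=imaging.camera("top");W=cloud(c)
    a=np.radians(-12.2);ex=np.array([np.cos(a),np.sin(a)]);ey=np.array([-ex[1],ex[0]])
    hg=np.array([562.8-3,-364.1])+80*ex
    q=W[...,:2]-hg;x=q@ex;y=q@ey;z=W[...,2]-90
    m=(abs(y)<70)&(x>-125)&(x<20)&(z>25)&(z<230)
    print(m.sum(), "highest",z[m].max()+90, "x", x[m][z[m].argmax()])
    from numpy import polyfit
    th=np.arctan2(z[m],-x[m]); print("angles",np.percentile(th,[5,25,50,75,95]).round(2))
s=manip.sense();print(s["wrist_force"],s["tcp_pos"],s["time_s"])
E
```

```text
9.9
L before tilt rad 0.0014 z mid 100.6 1622
L now tilt rad 0.0016 z mid 100.7 1613
M before tilt rad 0.003 z mid 100.5 2475
M now tilt rad 0.0005 z mid 100.5 2462
1639 highest 240.939805384603 x -55.023714468903734
angles [0.92 0.96 0.99 1.11 1.25]
1648 highest 243.0514657743256 x -49.28348108114176
angles [0.92 0.95 0.99 1.12 1.26]
[-0.13342789 -0.32593521 -0.42299789] [ 436.10213735 -338.08852407  340.36586867] 10.0
```

View pics/now.png

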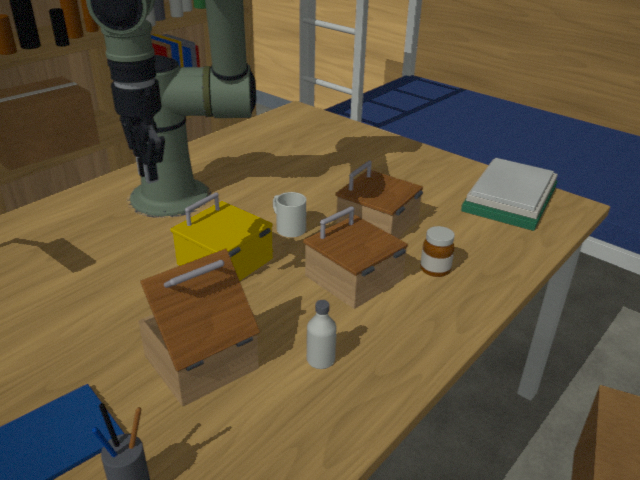

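The picture shows the R lid standing open on its own at about (200,310), roughly 0.9 rad. The other two lids at (355,240) and (380,190) are shut, the mug, jar and bottle haven't moved, and the arm is clear.

```bash
python3 -c "
from h import *
print(manip.job_done())"
```

```text
the job is handed in; nothing more can be done
None
```

I handed the job in with the stiff lid, on the right-hand wooden box, standing open by itself at about 0.9 rad; I never swung the other two lids, which stayed shut, because this one held at 0.035 rad when let go.

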